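# Put the balance's stacking check weights away

## Task

The balance check is finished: take the stack of four steel weights on the pan apart and set each weight upright in the black canister base that fits it, the largest weight in the largest base and so on down to the smallest, seated on the floor of its well. Set the weights down rather than dropping them, do not lean on the balance, and leave the small glass vial standing where it is.

Things in the scene. Friction and masses are not known exactly. Their poses are not given: they have to be found in the camera images.
- balance: compact white bench balance, fixed, 125 (x) by 105 (y) mm, 36 mm high; origin under its centre. Steel pan, 90 mm across, rigid, centred 17 mm to +x of the origin, top 50 mm high. Two bases stand to its left before the tall steel frame, two beyond it: carry past in front of the frame (x under 0.4 m; it is 0.4 m tall, its right arm reaches y -0.32 at x 0.53, z 0.19 to 0.26).
- weight_500: largest stacking weight: plain stainless steel cylinder 54 mm in diameter, 28 mm high, 500 g, at the start upright on the pan; origin at the centre of its underside, z up. A spigot on its top (10 mm across, 3 mm high) enters a recess (13 mm across, 3.5 mm deep) in the underside of the weight stacked on it. Fine groove round it 6 mm below the top.
- weight_200: second largest stacking weight: plain stainless steel cylinder 38 mm in diameter, 22 mm high, 200 g, at the start upright on the 54 mm weight; origin at the centre of its underside, z up. A spigot on its top (10 mm across, 3 mm high) enters a recess (13 mm across, 3.5 mm deep) in the underside of the weight stacked on it. Fine groove round it 6 mm below the top.
- weight_100: second smallest stacking weight: plain stainless steel cylinder 28 mm in diameter, 21 mm high, 100 g, at the start upright on the 38 mm weight; origin at the centre of its underside, z up. A spigot on its top (10 mm across, 3 mm high) enters a recess (13 mm across, 3.5 mm deep) in the underside of the weight stacked on it. Fine groove round it 6 mm below the top.
- weight_50: smallest stacking weight: plain stainless steel cylinder 20 mm in diameter, 20 mm high, 50 g, at the start upright on the 28 mm weight; origin at the centre of its underside, z up. A spigot on its top (10 mm across, 3 mm high) enters a recess (13 mm across, 3.5 mm deep) in the underside of the weight stacked on it. Fine groove round it 6 mm below the top.
- base_500: largest canister base, fixed to the bench: shallow round black plastic base without its cap, for the 54 mm weight; foot 78 mm across, 4 mm high, upright rim 74 mm across at its top edge, 10 mm high. The round well inside is 60 mm across at its floor, which lies 4 mm above the bench, and flares over its top 4 mm to 66 mm at the mouth. Origin at the centre of the underside, z up.
- base_200: second largest canister base, fixed to the bench: shallow round black plastic base without its cap, for the 38 mm weight; foot 62 mm across, 4 mm high, upright rim 58 mm across at its top edge, 10 mm high. The round well inside is 44 mm across at its floor, which lies 4 mm above the bench, and flares over its top 4 mm to 50 mm at the mouth. Origin at the centre of the underside, z up.
- base_100: second smallest canister base, fixed to the bench: shallow round black plastic base without its cap, for the 28 mm weight; foot 52 mm across, 4 mm high, upright rim 48 mm across at its top edge, 10 mm high. The round well inside is 34 mm across at its floor, which lies 4 mm above the bench, and flares over its top 4 mm to 40 mm at the mouth. Origin at the centre of the underside, z up.
- base_50: smallest canister base, fixed to the bench: shallow round black plastic base without its cap, for the 20 mm weight; foot 44 mm across, 4 mm high, upright rim 40 mm across at its top edge, 10 mm high. The round well inside is 26 mm across at its floor, which lies 4 mm above the bench, and flares over its top 4 mm to 32 mm at the mouth. Origin at the centre of the underside, z up.
- vial: loose small glass vial with a crimped cap, upright between the balance and the bases on the right, 24 mm across and 53 mm high, a bystander; origin at the centre of its underside.

How it is judged:
By the outcome, as a careful person would: the job done as asked, in the order asked, and still so for the second after the job is handed in, with the robot touching nothing.
It also fails if it takes over 122 s, if anything falls off the work surface, if the arm or the gripper's body presses on something with over 40 N, if the wrist force passes 120 N, or if a joint passes its speed limit or range.

## Robot

A 6-joint arm with a two-finger parallel gripper is mounted at the origin on a cart in front of the work surface, level with it; the furniture and walls round the work are solid. World frame = base frame: x ahead of the robot, y to its left, z up, the work surface at z = 0. Lengths are in mm, angles in rad, forces in N, time in s.
With the tool pointing down it reaches from about 275 to 750 mm from the base axis. Payload 10.2 kg.
Tool frame: the origin (TCP) lies on the front face of the gripper's body, between the roots of the fingers; the fingertips stand 73 mm ahead of it and the grasp point (between the pads) lies 54 mm ahead of it; z points along the fingers, y is the line along which they close (so a half turn about z gives the same grasp; the last joint's range is limited). The gripper opens to 85 mm and grips with 20 to 120 N. Pads are 22 mm wide; open, the fingers measure 114 mm over their backs; the gripper's body (76 mm by 85 mm) begins 54 mm behind the grasp point. The pads swing forward as they close: fully open they stand 13 mm farther back than shut.
Start: joints at [-1.426, 0.313, 1.498, -0, 1.331, -0.223], TCP at [188.759, -489.9, 303.894] pointing down, gripper open.
Joint ranges: [-2.94, 2.94], [-0.97, 2.17], [0.19, 2.56], [-1.23, 4.37], [0.02, 3.11], [-2.88, 2.88]. Speed limits (rad/s): [2.39, 2.39, 3.01, 3.14, 3.14, 3.14].

## Interface

Orientations are given as a unit quaternion [w, x, y, z].
In Python, from rig import * gives the robot as it stands.
- The arm moves only by the tool step_arm, never from a script. Its argument "plan" is a list of rows, each an object with "offset": the shift along the tool's x, y, z in cm, a list of three; "rot": the turn, a rotation vector about the tool's x, y, z in degrees, a list of three; "gripper": the finger opening in cm, from 0 to 8.54. In form: [{"offset": [x, y, z], "rot": [wx, wy, wz], "gripper": gripper}, ...]. A call has 1 to 12 rows; each row is the pose to reach, as a shift and turn from the pose commanded when the call began, along the tool's axes at that moment; what a row does not reach only later rows make up. A row lasts 1/10 s, in which the tool goes at most 50 mm and 8.59 degrees, less where a joint would pass 70% of its speed; a pose out of reach is approached as far as the arm can. A call with a gripper value outside its range is refused whole. The fingers move at their own pace and stop on an object; "squeeze" is the grip in N (left out, the last holds). Time passes only in rows, so rows that repeat a pose let the fingers close. It gives the time, the measured TCP pose, the force, the opening and the grip force at its end, in the units of the state.
- sense(): the state, without advancing time (a new reading comes with each control period).
- capture(name): name is "side" or "top"; returns a dict with "color" (384x512x3 uint8, red, green, blue), "depth" (384x512 float32, mm along the optical axis (not along the pixel's ray), 0 where there is no reading), "vertical_fov" (degrees; the focal length in pixels is half the picture's height over the tangent of half this angle, whatever the lens; pixels are square), "cx", "cy" (the principal point, pixels), "k1" (the pictures are not rectified: a ray, as slopes to the right and down, at radius r is drawn at 1 + k1 r^2 times it, then the intrinsics apply), "rvec" (rotation vector, rad) and "tvec" (3), from world to camera coordinates, as OpenCV has them. Camera axes: x right, y down, z forward; pixel columns grow to the right and rows downward; lengths in mm; the calibration is good to about 2 mm. A picture is of the moment at which its call begins.
- finish_job(): hands the job in; it is judged then, once.
The state is a dict: "time_s": time; "joints": joint angles; "dq": joint speeds; "tau": joint torques, N m; "eef_pos": TCP position; "ee_rot": TCP orientation; "force": force on the tool from outside, world axes, zero at the start; "wrist_torque": the same for the moment, N m; "grip_width": opening from 0.0 (shut) to 1.0 (fully open); "grip_force": force on a finger pad.
Only numpy, scipy, OpenCV 4.12 (cv2) and the standard library are available. Lean on these libraries where they do the work, as an engineer would, in place of code of your own. Each camera call takes 0.05 s, during which the arm holds its last target. There are 200 camera calls.

## Working session

There is one attempt and no reset: what is moved stays moved. The work goes in short steps, Python scripts to look and compute and a tool call to move; the robot and the scene stay as the last step left them, time stands still between calls to the robot, and variables do not carry over. Pictures are saved under pics/ and viewed, at most 14 in all, crops included, and the job is handed in when it is done.

Besides the shell and the picture viewer there is one more tool, called after ">>>" by a JSON object that holds its "fn" and its "kwargs". step_arm: Moves the arm, as the interface text tells. Its arguments: {"type":"object","properties":{"plan":{"type":"array"},"squeeze":{"type":"number"}},"required":["plan"]}

```bash
mkdir -p pics
python3 - <<'E'
from rig import *
import cv2,numpy as np,pickle
d={}
for n in("top","side"):
    c=capture(n);d[n]=c;cv2.imwrite(f"pics/{n}0.png",c["color"][:,:,::-1])
    print(n,c["vertical_fov"],c["cx"],c["cy"],c["k1"],c["rvec"],c["tvec"])
pickle.dump(d,open("d0.pkl","wb"))
print(sense())
E
```

```text
top 54.3649457288789 251.84328602996175 190.37562895433177 0.041542637838935616 [ 2.07433934 -2.14197105  0.18375025] [ -25.71666123  439.26106547 1295.21563117]
side 42.18825328231624 252.68104742386558 199.90546831765923 -0.16117203183721052 [ 2.29685854 -0.13883525  0.03854841] [-435.55977509   56.49530493 1394.83696309]
{'time_s': 0.1, 'joints': array([-1.42641520e+00,  3.13412146e-01,  1.49837298e+00,  4.41487295e-06,
        1.33101387e+00, -2.23401484e-01]), 'dq': array([-0.00094613, -0.0017159 , -0.00219115,  0.00016075, -0.00252914,
       -0.00135383]), 'tau': array([ 3.20072118e-03, -4.12898970e+01, -2.60142553e+01, -1.23519553e-04,
        3.02592096e-03,  1.70916184e-05]), 'eef_pos': array([ 188.72857658, -489.74206086,  303.37852754]), 'ee_rot': array([-6.02612283e-04,  9.83139504e-01,  1.82856094e-01,  2.59673554e-05]), 'force': array([-0.14453626,  0.49226387, -0.1406353 ]), 'wrist_torque': array([-0.00018021,  0.02647259,  0.03395621]), 'grip_force': 0.0, 'grip_width': 1.002500949356021}
```

View pics/top0.png

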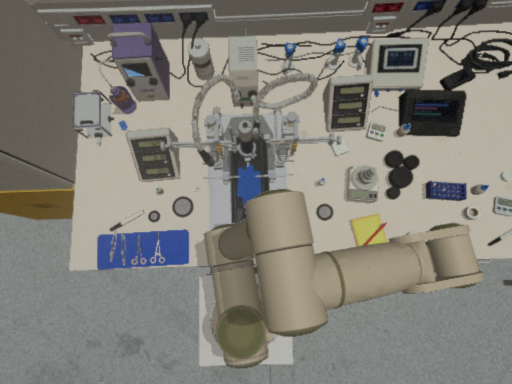

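View pics/side0.png

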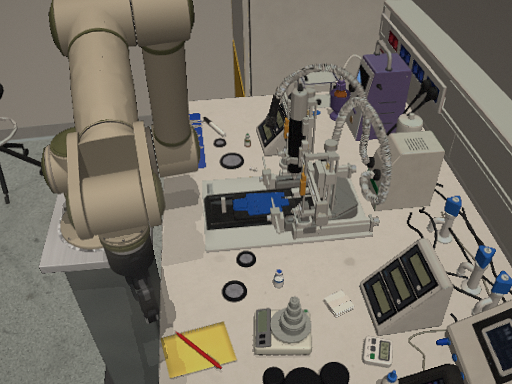

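Top: stack (365,175), vial (321,182), bases at (325,212), (183,206), (154,216). Side: bases at (246,258), (234,291), (232,160), (219,143), stack (293,315), vial (279,278).

```bash
cat > h.py <<'E'
import cv2,numpy as np
def cam(c):
    f=192/np.tan(np.radians(c["vertical_fov"]/2))
    K=np.array([[f,0,c["cx"]],[0,f,c["cy"]],[0,0,1]]);D=np.array([c["k1"],0,0,0.])
    R=cv2.Rodrigues(np.array(c["rvec"],float))[0];return K,D,R,np.array(c["tvec"],float)
def onplane(c,px,z):
    "pixels -> world on plane z"
    K,D,R,t=cam(c);p=cv2.undistortPoints(np.array(px,float).reshape(-1,1,2),K,D)[:,0]
    r=np.c_[p,np.ones(len(p))]@R;o=-R.T@t
    return o+r*((z-o[2])/r[:,2])[:,None]
def cloud(c):
    K,D,R,t=cam(c);v,u=np.mgrid[:384,:512]
    p=cv2.undistortPoints(np.stack([u,v],-1).astype(float).reshape(-1,1,2),K,D)[:,0]
    Z=c["depth"].reshape(-1,1);P=(np.c_[p,np.ones(len(p))]*Z-t)@R
    P[Z[:,0]==0]=np.nan;return P.reshape(384,512,3)
def proj(c,P):
    K,D,R,t=cam(c);return cv2.projectPoints(np.array(P,float).reshape(-1,1,3),R,t,K,D)[0][:,0]
E
python3 - <<'E'
from h import *
import pickle
d=pickle.load(open("d0.pkl","rb"))
def dark(n,seeds):
    c=d[n];g=c["color"].max(2);P=cloud(c)
    for th in (75,100):
      nl,L,st,_=cv2.connectedComponentsWithStats((g<th).astype(np.uint8))
      for u,v in seeds:
        w=L[v-9:v+10,u-14:u+15];ids=np.bincount(w[w>0])
        if len(ids)==0: print(n,u,v,"none");continue
        i=ids.argmax();m=(L==i).astype(np.uint8)
        ct=max(cv2.findContours(m,0,1)[0],key=len)
        q=onplane(c,ct[:,0],8.)[:,:2];e=cv2.minEnclosingCircle(q.astype(np.float32))
        print(n,th,(u,v),st[i],"world circ",np.round(e[0],1),round(e[1]*2,1),"bbox c",np.round((q.min(0)+q.max(0))/2,1),np.round(np.ptp(q,0),1))
dark("top",[(325,212),(183,206),(154,216)]);dark("side",[(246,258),(234,291),(232,160),(219,143)])
for n in d:
    P=cloud(d[n])
    for a,b,h in ((53+80,60+85,'w50'),(113,122,'w100'),(92,100,'w200')):pass
    Q=P.reshape(-1,3);x0=onplane(d["top"],[(365,172)],100)[0];print(x0)
    s=Q[(np.linalg.norm(Q[:,:2]-x0[:2],axis=1)<70)]
    for lo,hi in((45,53),(70,82),(92,105),(115,124),(134,147)):
        k=s[(s[:,2]>lo)&(s[:,2]<hi)];print(n,lo,hi,len(k),np.round(np.r_[np.median(k,0),k.min(0),k.max(0)],1) if len(k) else '')
    x1=onplane(d["top"],[(321,182)],40)[0];s=Q[(np.linalg.norm(Q[:,:2]-x1[:2],axis=1)<35)&(Q[:,2]>15)];print("vial",len(s),np.round(np.r_[s.mean(0),s.min(0),s.max(0)],1))
ims=[]
for n,(u,v) in(("top",(362,182)),("side",(285,300))):
    ims.append(cv2.resize(d[n]["color"][v-50:v+50,u-65:u+65,::-1],(780//2,300),interpolation=2))
for u,v in((220,160),(240,275)):
    ims.append(cv2.resize(d["side"]["color"][v-50:v+50,u-65:u+65,::-1],(390,300),interpolation=2))
cv2.imwrite("pics/c0.png",np.vstack([np.hstack(ims[:2]),np.hstack(ims[2:])]))
E
```

```text
top 75 (325, 212) [317 205  15  15  46] world circ [ 358.  -297.7] 54.7 bbox c [ 356.8 -297.3] [51.4 51.1]
top 75 (183, 206) [174 208  18   8  24] world circ [382.8 215.9] 62.7 bbox c [374.8 215.9] [25.  62.2]
top 75 (154, 216) [149 212  10  10  28] world circ [362.1 321. ] 35.7 bbox c [360.9 321.3] [33.1 33. ]
top 100 (325, 212) [317 204  16  16  89] world circ [ 358.4 -298.2] 57.4 bbox c [ 358.5 -298.8] [55.  54.7]
top 100 (183, 206) [173 197  20  20 118] world circ [394.4 216.3] 73.6 bbox c [394.1 216. ] [70.7 69.7]
top 100 (154, 216) [149 211  11  11  63] world circ [362.3 320.2] 40.0 bbox c [362.6 319.6] [37.  36.7]
side 75 (246, 258) [237 251  19  16 151] world circ [ 399.  -202.7] 54.4 bbox c [ 398.1 -202.6] [47.3 53. ]
side 75 (234, 291) [222 281  25  21 217] world circ [ 359.1 -301.6] 63.1 bbox c [ 359. -302.] [58.5 62.2]
side 75 (232, 160) [220 153  24  16 138] world circ [395.8 213.3] 81.9 bbox c [395.2 213.4] [73.7 80.9]
side 75 (219, 143) [214 139  12   8  56] world circ [361.9 317.4] 46.5 bbox c [363.5 317.4] [37.4 43.1]
side 100 (246, 258) [236 251  20  16 169] world c
[... 712 characters left out ...]
16.5  486.7 -430.6  122.5]
top 134 147 29 [ 473.4 -444.3  141.8  464.6 -454.1  134.4  483.2 -435.3  145.9]
vial 44 [ 463.9 -288.3   38.   454.9 -301.8   15.2  473.2 -278.5   57.5]
[ 477.41744657 -429.23862909  100.        ]
side 45 53 539 [ 450.7 -452.4   49.8  412.1 -487.    45.   516.5 -394.7   53. ]
side 70 82 217 [ 470.3 -460.1   77.8  448.9 -473.6   70.2  502.4 -424.1   81.9]
side 92 105 123 [ 473.9 -456.3   99.8  457.1 -464.3   92.1  494.8 -434.9  104.8]
side 115 124 68 [ 473.9 -453.   120.9  461.8 -459.9  115.5  488.7 -437.3  124. ]
side 134 147 75 [ 475.3 -447.8  140.6  465.8 -455.3  135.8  485.5 -435.6  144.8]
vial 131 [ 467.4 -294.6   32.9  456.8 -307.1   15.8  478.8 -279.7   56.2]
```

View pics/c0.png

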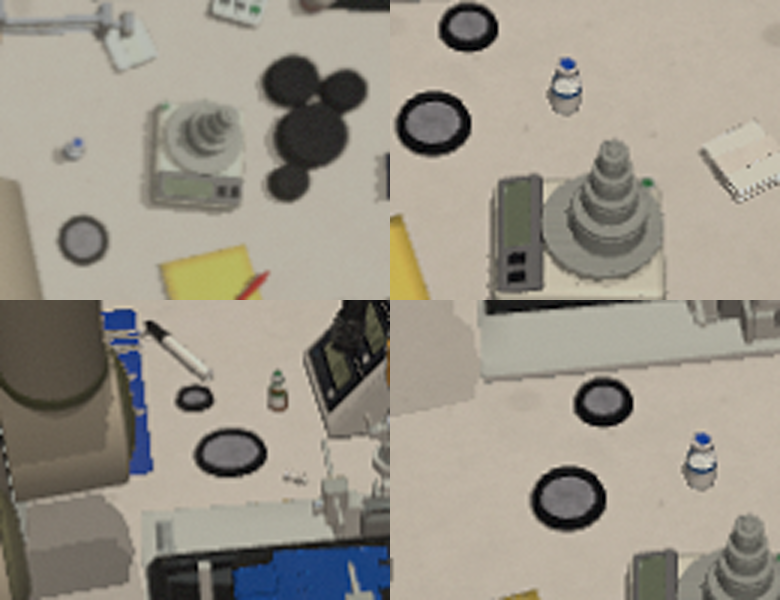

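Crop shows base order: side (232,160) is the largest, (219,143) smallest, (234,291) the 62 mm, (246,258) the 52 mm. Next I check the fingertip depth when open, then move over the stack.

Run:
```python
from h import *
import pickle
d=pickle.load(open("d0.pkl","rb"))
for n in d:
    Q=cloud(d[n]).reshape(-1,3)-[188.7,-489.7,303.4]
    a=np.array([.932,.363,0]);b=np.array([.363,-.932,0])
    L=np.c_[Q@a,Q@b,-Q[:,2]]
    L=L[(abs(L[:,0])<60)&(abs(L[:,1])<75)&(L[:,2]>-30)&(L[:,2]<100)]
    for z in range(-30,100,10):
        k=L[(L[:,2]>=z)&(L[:,2]<z+10)]
        if len(k):print(n,z,len(k),np.round(np.r_[k.min(0)[:2],k.max(0)],1))
```

```text
side -30 144 [-19.8  10.4  18.   73.9 -20.1]
side -20 113 [-17.4  13.   16.2  74.9 -10.2]
side -10 56 [-17.6  23.7  15.3  75.   -0.5]
side 0 88 [-13.7  42.5  10.6  74.9   9.6]
side 10 11 [-14.3  45.7   8.4  74.7  14.8]
side 30 18 [-11.2  45.3   6.5  58.8  40. ]
side 40 38 [-11.4  44.2  10.3  58.2  50. ]
side 50 16 [-11.4  46.   10.6  54.7  58.2]
```

>>> {"fn": "step_arm", "kwargs": {"plan": [{"offset":[0,0,0],"rot":[0,0,7],"gripper":8.5},{"offset":[0,0,0],"rot":[0,0,14],"gripper":8.5},{"offset":[0,0,0],"rot":[0,0,21.07],"gripper":8.5},{"offset":[0,0,0],"rot":[0,0,21.07],"gripper":8.5}], "squeeze": 30}}

```text
time_s: 0.5
eef_pos: [188.7, -489.8, 303.6]
ee_rot: [-0.0, 1.0, -0.001, -0.0]
force: [-0.1, -0.4, -0.0]
grip_width: 0.994
grip_force: 0.0
```

>>> {"fn": "step_arm", "kwargs": {"plan": [{"offset":[4.5,-0.7,0],"rot":[0,0,0],"gripper":8.5},{"offset":[9,-1.4,0],"rot":[0,0,0],"gripper":8.5},{"offset":[13.5,-2.1,0],"rot":[0,0,0],"gripper":8.5},{"offset":[18,-2.8,0],"rot":[0,0,0],"gripper":8.5},{"offset":[22.5,-3.5,0],"rot":[0,0,0],"gripper":8.5},{"offset":[26,-4.1,0],"rot":[0,0,0],"gripper":8.5},{"offset":[28.6,-4.43,1],"rot":[0,0,0],"gripper":7},{"offset":[28.6,-4.43,3],"rot":[0,0,0],"gripper":5},{"offset":[28.6,-4.43,5],"rot":[0,0,0],"gripper":5},{"offset":[28.6,-4.43,5],"rot":[0,0,0],"gripper":5}]}}

```text
time_s: 1.5
eef_pos: [474.4, -444.8, 250.7]
ee_rot: [-0.002, 1.0, 0.002, -0.002]
force: [-0.8, -0.3, -0.5]
grip_width: 0.586
grip_force: 0.0
```

```bash
cat > snap.py <<'E'
from rig import *
from h import *
import sys,pickle
def snap(tag,ctr,w=65,hh=50):
    "save side-by-side crops round a world point; returns the captures"
    d={n:capture(n) for n in("top","side")};pickle.dump(d,open("last.pkl","wb"));ims=[]
    for n in d:
        u,v=proj(d[n],[ctr])[0].round().astype(int);u=min(max(u,w),512-w);v=min(max(v,hh),384-hh)
        print(n,"crop origin",u-w,v-hh)
        ims.append(cv2.resize(d[n]["color"][v-hh:v+hh,u-w:u+w,::-1],(400,300),interpolation=2))
    cv2.imwrite(f"pics/{tag}.png",np.hstack(ims));return d
E
python3 - <<'E'
from snap import *
d=snap("a1",(475,-445,150));s=sense();print(s["eef_pos"],s["grip_width"])
for n in d:
    Q=cloud(d[n]).reshape(-1,3)-s["eef_pos"];L=Q*[1,1,-1]
    L=L[(abs(L[:,0])<40)&(abs(L[:,1])<75)&(L[:,2]>20)&(L[:,2]<78)]
    for z in range(20,80,10):
        for sg in(-1,1):
            k=L[(L[:,2]>=z)&(L[:,2]<z+10)&(L[:,1]*sg>0)]
            if len(k)>3:print(n,z,sg,len(k),np.round(np.r_[k.min(0),k.max(0)],1))
E
```

```text
top crop origin 309 119
side crop origin 229 247
[ 474.72759388 -445.70121209  254.30156982] 0.5823765447986752
side 20 -1 26 [-13.6 -58.2  20.2  10.2 -25.6  28.6]
side 20 1 5 [-14.   28.7  23.7 -12.3  33.7  28.3]
side 30 1 4 [-10.7  24.9  33.2 -10.4  27.6  39.3]
side 40 -1 13 [-11.  -41.3  40.3   5.8 -25.7  49.8]
side 40 1 6 [-11.5  22.3  40.7 -10.1  31.4  49.7]
side 50 -1 36 [-11.1 -41.1  50.1  10.  -26.2  59.7]
side 50 1 16 [-11.4  23.5  52.4  10.3  31.1  59. ]
side 60 -1 20 [-11.1 -39.9  60.1  10.4 -28.9  69.3]
side 60 1 8 [-11.5  23.4  61.   -7.7  28.5  68.7]
```

View pics/a1.png

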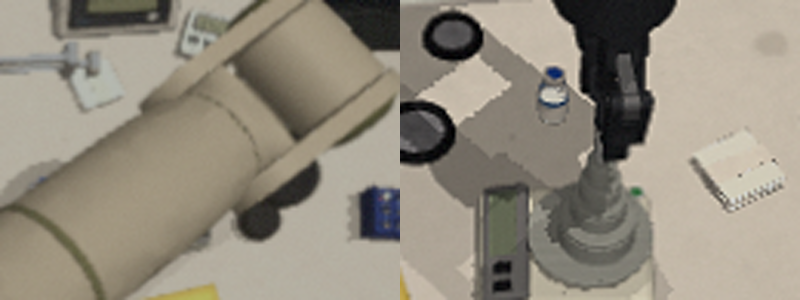

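Fingers straddle the stack in the side view (fingers near (620,110) right half, stack at (600,200)); the side camera reads about -0.4/-1.3 mm in x/y.

>>> {"fn": "step_arm", "kwargs": {"plan": [{"offset":[0.08,0,2],"rot":[0,0,0],"gripper":5},{"offset":[0.08,0,4],"rot":[0,0,0],"gripper":5},{"offset":[0.08,0,5.25],"rot":[0,0,0],"gripper":5},{"offset":[0.08,0,5.25],"rot":[0,0,0],"gripper":4},{"offset":[0.08,0,5.25],"rot":[0,0,0],"gripper":3},{"offset":[0.08,0,5.25],"rot":[0,0,0],"gripper":2.4},{"offset":[0.08,0,5.25],"rot":[0,0,0],"gripper":2.1},{"offset":[0.08,0,5.25],"rot":[0,0,0],"gripper":1.7},{"offset":[0.08,0,5.25],"rot":[0,0,0],"gripper":1.5},{"offset":[0.08,0,5.25],"rot":[0,0,0],"gripper":1.5}], "squeeze": 30}}

```text
time_s: 2.6
eef_pos: [475.8, -445.7, 202.4]
ee_rot: [0.001, 1.0, 0.0, 0.0]
force: [-1.0, 2.1, 5.8]
grip_width: 0.215
grip_force: 29.3
```

>>> {"fn": "step_arm", "kwargs": {"plan": [{"offset":[0,0,0],"rot":[0,0,0],"gripper":1.5},{"offset":[0,0,-0.6],"rot":[0,0,0],"gripper":1.5},{"offset":[0,0,-1.5],"rot":[0,0,0],"gripper":1.5},{"offset":[0,0,-3],"rot":[0,0,0],"gripper":1.5},{"offset":[0,0,-5],"rot":[0,0,0],"gripper":1.5},{"offset":[0,0,-7],"rot":[0,0,0],"gripper":1.5},{"offset":[0,0,-7.5],"rot":[0,0,0],"gripper":1.5},{"offset":[0,0,-7.5],"rot":[0,0,0],"gripper":1.5}]}}

```text
time_s: 3.4
eef_pos: [475.6, -445.7, 277.0]
ee_rot: [0.001, 1.0, 0.0, 0.0]
force: [-0.7, 0.1, -0.7]
grip_width: 0.21
grip_force: 29.3
```

Run:
```python
from snap import *
d=snap("a2",(475,-445,150));s=sense();print(s["eef_pos"],s["grip_width"],s["grip_force"],s["force"])
for n in d:
    Q=cloud(d[n]).reshape(-1,3);Q=Q[(np.hypot(Q[:,0]-475.6,Q[:,1]+445.6)<45)]
    for lo,hi in((72,82),(95,105),(116,125),(180,245)):
        k=Q[(Q[:,2]>lo)&(Q[:,2]<hi)]
        if len(k):print(n,lo,len(k),np.round(np.r_[np.median(k,0),k.min(0),k.max(0)],1))
```

```text
top crop origin 309 119
side crop origin 229 247
[ 475.37812603 -445.43967321  275.33174409] 0.21373609464664264 29.30776208639145 [ 0.79130638 -0.25317803 -0.72126282]
side 72 200 [ 469.7 -458.8   78.   449.1 -472.3   72.   502.2 -423.2   81.8]
side 95 107 [ 473.9 -454.9  100.3  457.  -465.    95.2  494.7 -431.8  104.3]
side 116 120 [ 475.7 -447.5  121.1  461.6 -459.2  116.1  488.6 -430.6  125. ]
side 180 106 [ 468.8 -463.   218.3  463.7 -471.5  197.2  486.7 -431.   242.4]
```

View pics/a2.png

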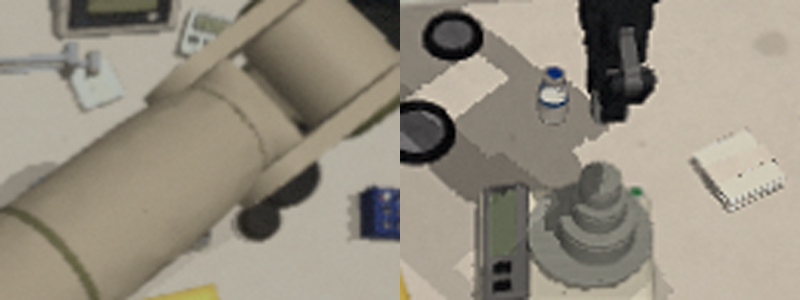

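w50 is off the stack (stack top at (600,175) in the right half is now the 28 mm weight) and in the grip.

>>> {"fn": "step_arm", "kwargs": {"plan": [{"offset":[-3.6,-2.9,0],"rot":[0,0,0],"gripper":1.5},{"offset":[-7.2,-5.8,0],"rot":[0,0,0],"gripper":1.5},{"offset":[-10.8,-8.7,0],"rot":[0,0,0],"gripper":1.5},{"offset":[-14.56,-11.56,0],"rot":[0,0,0],"gripper":1.5},{"offset":[-14.56,-16,0],"rot":[0,0,0],"gripper":1.5},{"offset":[-14.56,-20.5,0],"rot":[0,0,0],"gripper":1.5},{"offset":[-14.56,-25,0],"rot":[0,0,0],"gripper":1.5},{"offset":[-14.56,-29.5,0],"rot":[0,0,0],"gripper":1.5},{"offset":[-14.56,-34,0],"rot":[0,0,0],"gripper":1.5},{"offset":[-14.56,-38.5,0],"rot":[0,0,0],"gripper":1.5},{"offset":[-14.56,-43,0],"rot":[0,0,0],"gripper":1.5},{"offset":[-14.56,-47.56,0],"rot":[0,0,0],"gripper":1.5}]}}

```text
time_s: 4.7
eef_pos: [329.2, 31.7, 275.9]
ee_rot: [-0.0, 1.0, -0.0, -0.0]
force: [1.1, -0.9, -0.8]
grip_width: 0.215
grip_force: 29.4
```

>>> {"fn": "step_arm", "kwargs": {"plan": [{"offset":[0,-4.5,0],"rot":[0,0,0],"gripper":1.5},{"offset":[0,-9,0],"rot":[0,0,0],"gripper":1.5},{"offset":[0.5,-13.5,0],"rot":[0,0,0],"gripper":1.5},{"offset":[1,-18,0],"rot":[0,0,0],"gripper":1.5},{"offset":[2,-22.5,0],"rot":[0,0,0],"gripper":1.5},{"offset":[3,-26.5,1],"rot":[0,0,0],"gripper":1.5},{"offset":[3.38,-28.95,4],"rot":[0,0,0],"gripper":1.5},{"offset":[3.38,-28.95,8],"rot":[0,0,0],"gripper":1.5},{"offset":[3.38,-28.95,12],"rot":[0,0,0],"gripper":1.5},{"offset":[3.38,-28.95,15.5],"rot":[0,0,0],"gripper":1.5},{"offset":[3.38,-28.95,16.6],"rot":[0,0,0],"gripper":1.5},{"offset":[3.38,-28.95,16.6],"rot":[0,0,0],"gripper":1.5}]}}

```text
time_s: 5.9
eef_pos: [363.2, 319.2, 109.3]
ee_rot: [0.001, 1.0, -0.0, -0.001]
force: [-0.0, 0.7, -0.3]
grip_width: 0.214
grip_force: 29.5
```

Run:
```python
from snap import *
d=snap("a3",(363.8,319.5,30),40,30);s=sense();print(s["eef_pos"],s["grip_width"],s["grip_force"],s["force"])
```

```text
top crop origin 112 185
side crop origin 179 107
[364.2912543  319.75583438 111.56990885] 0.21395838744292064 29.458366334438324 [-0.4379922   0.62190317 -0.20447527]
```

View pics/a3.png

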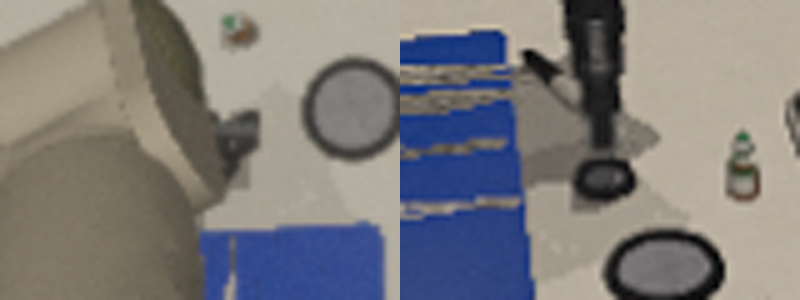

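>>> {"fn": "step_arm", "kwargs": {"plan": [{"offset":[0,0,0.8],"rot":[0,0,0],"gripper":1.5},{"offset":[0,0,1.4],"rot":[0,0,0],"gripper":1.5},{"offset":[0,0,1.8],"rot":[0,0,0],"gripper":1.5},{"offset":[0,0,2.1],"rot":[0,0,0],"gripper":1.5},{"offset":[0,0,2.3],"rot":[0,0,0],"gripper":1.5},{"offset":[0,0,2.45],"rot":[0,0,0],"gripper":1.5},{"offset":[0,0,2.5],"rot":[0,0,0],"gripper":1.5},{"offset":[0,0,2.5],"rot":[0,0,0],"gripper":1.5}]}}

```text
time_s: 6.8
eef_pos: [363.9, 319.8, 85.6]
ee_rot: [-0.0, 1.0, -0.0, 0.0]
force: [0.3, 3.4, 0.8]
grip_width: 0.216
grip_force: 29.5
```

>>> {"fn": "step_arm", "kwargs": {"plan": [{"offset":[0,0,0.05],"rot":[0,0,0],"gripper":1.5},{"offset":[0,0,0.1],"rot":[0,0,0],"gripper":1.5},{"offset":[0,0,0.1],"rot":[0,0,0],"gripper":1.5}]}}

```text
time_s: 7.1
eef_pos: [364.0, 319.8, 85.3]
ee_rot: [-0.0, 1.0, 0.0, 0.001]
force: [-2.2, 1.7, 10.7]
grip_width: 0.214
grip_force: 30.5
```

Run:
```python
from rig import *
s=sense();print(s["eef_pos"],s["force"],s["wrist_torque"])
```

```text
[363.97360781 319.82392527  85.30640981] [-2.18530862  1.73105596 10.7267349 ] [0.29917323 0.46081036 0.00054942]
```

>>> {"fn": "step_arm", "kwargs": {"plan": [{"offset":[0,0,-0.1],"rot":[0,0,0],"gripper":1.8},{"offset":[0,0,-0.1],"rot":[0,0,0],"gripper":2.2},{"offset":[0,0,-0.1],"rot":[0,0,0],"gripper":2.8},{"offset":[0,0,-0.1],"rot":[0,0,0],"gripper":4},{"offset":[0,0,-0.1],"rot":[0,0,0],"gripper":4},{"offset":[0,0,-2],"rot":[0,0,0],"gripper":5},{"offset":[0,0,-5],"rot":[0,0,0],"gripper":6},{"offset":[0,0,-10],"rot":[0,0,0],"gripper":6},{"offset":[0,0,-15],"rot":[0,0,0],"gripper":6},{"offset":[0,0,-20],"rot":[0,0,0],"gripper":6}]}}

```text
time_s: 8.1
eef_pos: [363.3, 319.2, 286.4]
ee_rot: [0.0, 1.0, -0.0, -0.0]
force: [1.0, 1.0, 0.1]
grip_width: 0.701
grip_force: 0.0
```

Run:
```python
from snap import *
d=snap("a4",(363.8,319.5,10),24,18);s=sense();print(s["eef_pos"],s["grip_width"],s["force"])
c=d["side"];Q=cloud(c).reshape(-1,3);k=Q[(np.hypot(Q[:,0]-363.8,Q[:,1]-319.5)<25)&(Q[:,2]>13)&(Q[:,2]<60)];print(len(k),np.round(np.r_[k.mean(0),k.min(0),k.max(0)],1))
```

```text
top crop origin 130 198
side crop origin 196 124
[365.04154659 320.25805095 290.49879704] 0.702415482071524 [ 0.46577848 -1.02707436 -0.73672583]
35 [362.4 314.9  20.  351.3 302.4  13.  378.6 328.3  30.4]
```

View pics/a4.png

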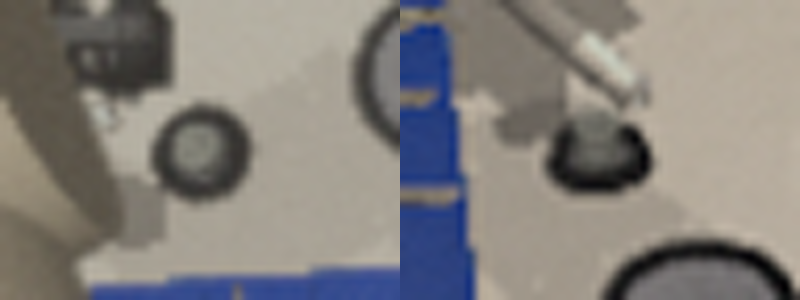

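Top crop: w50 at (198,148) stands inside the base ring at (202,152); it is seated. Back to the stack.

>>> {"fn": "step_arm", "kwargs": {"plan": [{"offset":[-1,4.5,0],"rot":[0,0,0],"gripper":6},{"offset":[-2,9,0],"rot":[0,0,0],"gripper":6},{"offset":[-3,13.5,0],"rot":[0,0,0],"gripper":6},{"offset":[-3.38,18,0],"rot":[0,0,0],"gripper":6},{"offset":[-3.38,22.5,0],"rot":[0,0,0],"gripper":6},{"offset":[-3.38,27,0],"rot":[0,0,0],"gripper":6},{"offset":[-3.38,31.5,0],"rot":[0,0,0],"gripper":6},{"offset":[-3.38,36,0],"rot":[0,0,0],"gripper":6},{"offset":[-3.38,40.5,0],"rot":[0,0,0],"gripper":6},{"offset":[-3.38,45,0],"rot":[0,0,0],"gripper":6},{"offset":[-3.38,49.5,0],"rot":[0,0,0],"gripper":6},{"offset":[-3.38,53.95,0],"rot":[0,0,0],"gripper":6}]}}

```text
time_s: 9.4
eef_pos: [329.3, -221.9, 284.0]
ee_rot: [-0.0, 1.0, -0.0, -0.0]
force: [1.0, -0.4, 0.4]
grip_width: 0.702
grip_force: 0.0
```

>>> {"fn": "step_arm", "kwargs": {"plan": [{"offset":[0,4.5,0],"rot":[0,0,0],"gripper":6},{"offset":[0.5,9,0],"rot":[0,0,0],"gripper":6},{"offset":[3.5,12.2,0],"rot":[0,0,0],"gripper":6},{"offset":[6.8,15.2,0],"rot":[0,0,0],"gripper":6},{"offset":[10,18.2,0],"rot":[0,0,0],"gripper":6},{"offset":[13,21,0],"rot":[0,0,0],"gripper":6},{"offset":[14.58,22.53,0],"rot":[0,0,0],"gripper":6},{"offset":[14.58,22.53,0],"rot":[0,0,0],"gripper":6},{"offset":[14.58,22.53,3],"rot":[0,0,0],"gripper":6},{"offset":[14.58,22.53,6],"rot":[0,0,0],"gripper":6},{"offset":[14.58,22.53,8],"rot":[0,0,0],"gripper":6},{"offset":[14.58,22.53,8.4],"rot":[0,0,0],"gripper":6}]}}

```text
time_s: 10.6
eef_pos: [474.8, -444.1, 197.6]
ee_rot: [-0.002, 1.0, 0.0, -0.002]
force: [0.2, 0.4, 0.0]
grip_width: 0.701
grip_force: 0.0
```

>>> {"fn": "step_arm", "kwargs": {"plan": [{"offset":[0,0,1],"rot":[0,0,0],"gripper":6},{"offset":[0,0,2],"rot":[0,0,0],"gripper":5},{"offset":[0,0,2],"rot":[0,0,0],"gripper":4},{"offset":[0,0,2],"rot":[0,0,0],"gripper":3.2},{"offset":[0,0,2],"rot":[0,0,0],"gripper":2.9},{"offset":[0,0,2],"rot":[0,0,0],"gripper":2.7},{"offset":[0,0,2],"rot":[0,0,0],"gripper":2.4},{"offset":[0,0,2],"rot":[0,0,0],"gripper":2.2},{"offset":[0,0,2],"rot":[0,0,0],"gripper":2.2}], "squeeze": 30}}

```text
time_s: 11.5
eef_pos: [475.9, -445.3, 181.2]
ee_rot: [0.0, 1.0, 0.0, 0.0]
force: [-0.1, 2.2, 5.2]
grip_width: 0.312
grip_force: 29.4
```

>>> {"fn": "step_arm", "kwargs": {"plan": [{"offset":[0,0,0],"rot":[0,0,0],"gripper":2.2},{"offset":[0,0,-0.6],"rot":[0,0,0],"gripper":2.2},{"offset":[0,0,-1.5],"rot":[0,0,0],"gripper":2.2},{"offset":[0,0,-3],"rot":[0,0,0],"gripper":2.2},{"offset":[0,0,-5.5],"rot":[0,0,0],"gripper":2.2},{"offset":[0,0,-7],"rot":[0,0,0],"gripper":2.2},{"offset":[-3,-2.5,-7],"rot":[0,0,0],"gripper":2.2},{"offset":[-6,-5.5,-7],"rot":[0,0,0],"gripper":2.2},{"offset":[-7.78,-9,-7],"rot":[0,0,0],"gripper":2.2},{"offset":[-7.78,-11,-7],"rot":[0,0,0],"gripper":2.2},{"offset":[-7.78,-11,-7],"rot":[0,0,0],"gripper":2.2}]}}

```text
time_s: 12.6
eef_pos: [397.8, -333.6, 251.4]
ee_rot: [0.0, 1.0, 0.001, 0.0]
force: [-0.5, -0.3, 0.0]
grip_width: 0.31
grip_force: 29.8
```

Run:
```python
from snap import *
import pickle
d=snap("a5",(430,-340,100));s=sense();print(s["eef_pos"],s["grip_width"],s["grip_force"],s["force"])
Q=cloud(pickle.load(open("d0.pkl","rb"))["side"]).reshape(-1,3)
for y in range(-260,-60,20):
    k=Q[(Q[:,0]>330)&(Q[:,0]<460)&(Q[:,1]>y)&(Q[:,1]<y+20)];print(y,len(k),k[:,2].max().round() if len(k) else '')
for n in d:
    Q=cloud(d[n]).reshape(-1,3);Q=Q[(np.hypot(Q[:,0]-475.6,Q[:,1]+445.6)<45)]
    for lo,hi in((70,82),(93,105),(106,130)):
        k=Q[(Q[:,2]>lo)&(Q[:,2]<hi)]
        if len(k):print(n,lo,len(k),np.round(np.r_[np.median(k,0),k.min(0),k.max(0)],1))
```

```text
top crop origin 275 136
side crop origin 200 226
[ 398.16293802 -335.76422621  251.07495969] 0.30763517891134373 29.827180802822113 [ 0.5851422  -0.38705355 -1.23047504]
-260 325 5.0
-240 328 14.0
-220 314 15.0
-200 295 15.0
-180 393 16.0
-160 277 18.0
-140 260 17.0
-120 296 31.0
-100 392 37.0
-80 317 43.0
side 70 219 [ 469.3 -459.8   77.9  449.  -473.9   70.   501.8 -422.8   81.8]
side 93 239 [ 475.4 -447.3  100.2  457.2 -464.5   93.1  494.4 -425.8  105. ]
side 106 1 [ 472.2 -445.1  107.3  472.2 -445.1  107.3  472.2 -445.1  107.3]
```

View pics/a5.png

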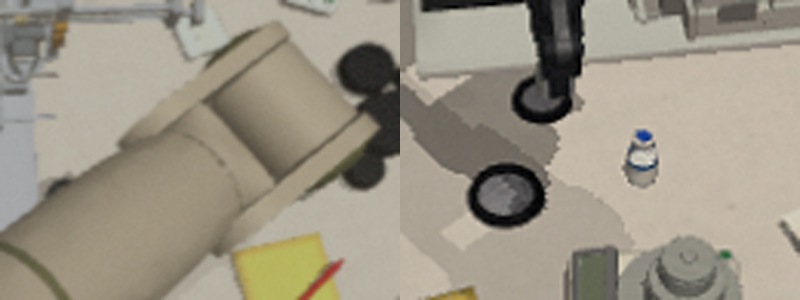

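w100 is in the grip (gripper at (560,60) right half), the stack shows the 38 mm weight's spigot at (685,258); vial still at (643,160).

>>> {"fn": "step_arm", "kwargs": {"plan": [{"offset":[0,-4.5,0],"rot":[0,0,0],"gripper":2.2},{"offset":[0,-9,0],"rot":[0,0,0],"gripper":2.2},{"offset":[0,-12.5,0],"rot":[0,0,0],"gripper":2.2},{"offset":[0,-13.38,2],"rot":[0,0,0],"gripper":2.2},{"offset":[0,-13.38,6],"rot":[0,0,0],"gripper":2.2},{"offset":[0,-13.38,10],"rot":[0,0,0],"gripper":2.2},{"offset":[0,-13.38,13],"rot":[0,0,0],"gripper":2.2},{"offset":[0,-13.38,14.3],"rot":[0,0,0],"gripper":2.2},{"offset":[0,-13.38,14.3],"rot":[0,0,0],"gripper":2.2}]}}

```text
time_s: 13.6
eef_pos: [397.8, -202.0, 105.8]
ee_rot: [-0.001, 1.0, -0.0, -0.001]
force: [-0.2, -0.0, 0.1]
grip_width: 0.312
grip_force: 30.0
```

>>> {"fn": "step_arm", "kwargs": {"plan": [{"offset":[0,0,0.7],"rot":[0,0,0],"gripper":2.2},{"offset":[0,0,1.2],"rot":[0,0,0],"gripper":2.2},{"offset":[0,0,1.6],"rot":[0,0,0],"gripper":2.2},{"offset":[0,0,1.9],"rot":[0,0,0],"gripper":2.2},{"offset":[0,0,2.1],"rot":[0,0,0],"gripper":2.2},{"offset":[0,0,2.2],"rot":[0,0,0],"gripper":2.2},{"offset":[0,0,2.28],"rot":[0,0,0],"gripper":2.2},{"offset":[0,0,2.28],"rot":[0,0,0],"gripper":2.2}]}}

```text
time_s: 14.4
eef_pos: [398.0, -201.3, 85.2]
ee_rot: [-0.0, 1.0, 0.0, 0.0]
force: [-2.4, 3.8, 9.1]
grip_width: 0.31
grip_force: 30.9
```

>>> {"fn": "step_arm", "kwargs": {"plan": [{"offset":[0,0,-0.1],"rot":[0,0,0],"gripper":2.6},{"offset":[0,0,-0.1],"rot":[0,0,0],"gripper":3},{"offset":[0,0,-0.1],"rot":[0,0,0],"gripper":3.6},{"offset":[0,0,-0.1],"rot":[0,0,0],"gripper":4.8},{"offset":[0,0,-0.1],"rot":[0,0,0],"gripper":5},{"offset":[0,0,-2],"rot":[0,0,0],"gripper":6},{"offset":[0,0,-5],"rot":[0,0,0],"gripper":7},{"offset":[0,0,-9],"rot":[0,0,0],"gripper":7},{"offset":[0,3,-12],"rot":[0,0,0],"gripper":7},{"offset":[0,7.5,-12.6],"rot":[0,0,0],"gripper":7},{"offset":[0,12,-12.6],"rot":[0,0,0],"gripper":7},{"offset":[1.5,15.5,-12.6],"rot":[0,0,0],"gripper":7}]}}

```text
time_s: 15.6
eef_pos: [412.0, -359.0, 211.1]
ee_rot: [0.0, 1.0, -0.001, 0.0]
force: [-0.5, -0.2, 0.2]
grip_width: 0.82
grip_force: 0.0
```

Run:
```python
from snap import *
d=snap("a6",(398,-201,10),32,24);s=sense();print(s["eef_pos"],s["grip_width"],s["force"])
c=d["side"];Q=cloud(c).reshape(-1,3)
for p,r in(((398,-201.5),22),((363.8,319.5),18)):
    k=Q[(np.hypot(Q[:,0]-p[0],Q[:,1]-p[1])<r)&(Q[:,2]>21)&(Q[:,2]<60)];print(len(k),np.round(np.r_[k.mean(0),k.min(0),k.max(0)],1))
```

```text
top crop origin 265 177
side crop origin 214 233
[ 413.18618827 -360.00759998  210.19805056] 0.8185072186241729 [ 0.20767403  0.32424827 -0.83385406]
81 [ 396.8 -203.3   25.9  383.4 -217.8   21.2  409.5 -187.2   31.7]<stdin>:5: RuntimeWarning: Mean of empty slice.
  ret = um.true_divide(
Traceback (most recent call last):
ValueError: zero-size array to reduction operation minimum which has no identity
```

View pics/a6.png

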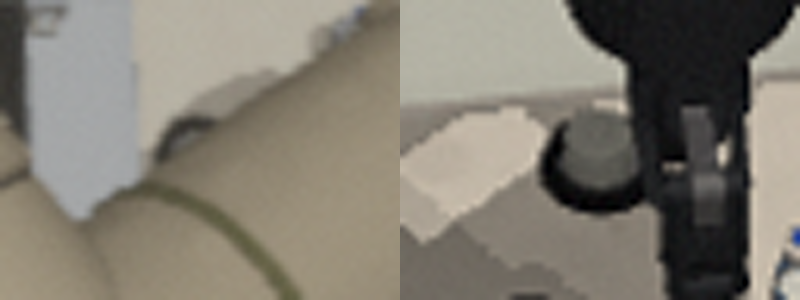

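w100 at (600,150) in the right half stands in its ring. Now w200.

>>> {"fn": "step_arm", "kwargs": {"plan": [{"offset":[3,4,0],"rot":[0,0,0],"gripper":7},{"offset":[6,8,0],"rot":[0,0,0],"gripper":7},{"offset":[6.3,8.88,0],"rot":[0,0,0],"gripper":7},{"offset":[6.3,8.88,1],"rot":[0,0,0],"gripper":7},{"offset":[6.3,8.88,3],"rot":[0,0,0],"gripper":7},{"offset":[6.3,8.88,4.5],"rot":[0,0,0],"gripper":7},{"offset":[6.3,8.88,5.32],"rot":[0,0,0],"gripper":7},{"offset":[6.3,8.88,5.32],"rot":[0,0,0],"gripper":6},{"offset":[6.3,8.88,5.32],"rot":[0,0,0],"gripper":5},{"offset":[6.3,8.88,5.32],"rot":[0,0,0],"gripper":4.2},{"offset":[6.3,8.88,5.32],"rot":[0,0,0],"gripper":3.9}]}}

```text
time_s: 16.8
eef_pos: [476.1, -445.3, 158.2]
ee_rot: [0.0, 1.0, 0.0, 0.0]
force: [0.1, 0.5, 0.6]
grip_width: 0.461
grip_force: 0.6
```

>>> {"fn": "step_arm", "kwargs": {"plan": [{"offset":[0,0,0],"rot":[0,0,0],"gripper":3.6},{"offset":[0,0,0],"rot":[0,0,0],"gripper":3.3},{"offset":[0,0,0],"rot":[0,0,0],"gripper":3},{"offset":[0,0,0],"rot":[0,0,0],"gripper":3}], "squeeze": 40}}

```text
time_s: 17.2
eef_pos: [476.1, -445.2, 158.4]
ee_rot: [0.0, 1.0, 0.0, 0.0]
force: [-1.2, 3.0, 5.9]
grip_width: 0.426
grip_force: 39.3
```

>>> {"fn": "step_arm", "kwargs": {"plan": [{"offset":[0,0,-0.5],"rot":[0,0,0],"gripper":3},{"offset":[0,0,-1.2],"rot":[0,0,0],"gripper":3},{"offset":[0,0,-2.5],"rot":[0,0,0],"gripper":3},{"offset":[0,0,-4.5],"rot":[0,0,0],"gripper":3},{"offset":[0,0,-6],"rot":[0,0,0],"gripper":3},{"offset":[-2.8,-3.5,-6],"rot":[0,0,0],"gripper":3},{"offset":[-5.6,-7,-6],"rot":[0,0,0],"gripper":3},{"offset":[-8.4,-10.5,-6],"rot":[0,0,0],"gripper":3},{"offset":[-10.8,-13.4,-6],"rot":[0,0,0],"gripper":3},{"offset":[-11.66,-14.47,-5],"rot":[0,0,0],"gripper":3},{"offset":[-11.66,-14.47,-2],"rot":[0,0,0],"gripper":3},{"offset":[-11.66,-14.47,1],"rot":[0,0,0],"gripper":3}]}}

```text
time_s: 18.4
eef_pos: [359.6, -300.9, 148.2]
ee_rot: [0.002, 1.0, 0.0, 0.001]
force: [-0.2, -0.2, -2.5]
grip_width: 0.43
grip_force: 40.6
```

>>> {"fn": "step_arm", "kwargs": {"plan": [{"offset":[0,0,2.5],"rot":[0,0,0],"gripper":3},{"offset":[0,0,4.2],"rot":[0,0,0],"gripper":3},{"offset":[0,0,4.9],"rot":[0,0,0],"gripper":3},{"offset":[0,0,5.4],"rot":[0,0,0],"gripper":3},{"offset":[0,0,5.8],"rot":[0,0,0],"gripper":3},{"offset":[0,0,6.1],"rot":[0,0,0],"gripper":3},{"offset":[0,0,6.3],"rot":[0,0,0],"gripper":3},{"offset":[0,0,6.4],"rot":[0,0,0],"gripper":3},{"offset":[0,0,6.4],"rot":[0,0,0],"gripper":3}]}}

```text
time_s: 19.3
eef_pos: [359.5, -300.7, 84.4]
ee_rot: [0.0, 1.0, 0.0, 0.0]
force: [-2.5, 3.3, 9.7]
grip_width: 0.424
grip_force: 41.7
```

>>> {"fn": "step_arm", "kwargs": {"plan": [{"offset":[0,0,-0.1],"rot":[0,0,0],"gripper":3.6},{"offset":[0,0,-0.1],"rot":[0,0,0],"gripper":4},{"offset":[0,0,-0.1],"rot":[0,0,0],"gripper":4.6},{"offset":[0,0,-0.1],"rot":[0,0,0],"gripper":5.6},{"offset":[0,0,-0.1],"rot":[0,0,0],"gripper":6},{"offset":[0,0,-2],"rot":[0,0,0],"gripper":7},{"offset":[0,0,-5],"rot":[0,0,0],"gripper":8.5},{"offset":[0,0,-9],"rot":[0,0,0],"gripper":8.5},{"offset":[2,3,-11.7],"rot":[0,0,0],"gripper":8.5},{"offset":[5,6.5,-11.7],"rot":[0,0,0],"gripper":8.5},{"offset":[8,10,-11.7],"rot":[0,0,0],"gripper":8.5},{"offset":[8,10,-11.7],"rot":[0,0,0],"gripper":8.5}]}}

```text
time_s: 20.5
eef_pos: [441.2, -403.7, 199.4]
ee_rot: [0.001, 1.0, -0.0, 0.001]
force: [-0.3, 0.5, -0.4]
grip_width: 0.992
grip_force: 0.0
```

Run:
```python
from snap import *
d=snap("a7",(410,-340,10),60,45);s=sense();print(s["eef_pos"],s["grip_width"],s["force"])
c=d["side"];Q=cloud(c).reshape(-1,3)
for p,r,lo,hi in(((359.4,-300.6),26,22,60),((475.6,-445.6),45,70,90)):
    k=Q[(np.hypot(Q[:,0]-p[0],Q[:,1]-p[1])<r)&(Q[:,2]>lo)&(Q[:,2]<hi)];print(len(k),np.round(np.r_[np.median(k,0),k.min(0),k.max(0)],1))
```

```text
top crop origin 275 152
side crop origin 197 256
[ 439.29785408 -400.55592519  199.43202267] 1.002040442997405 [ 0.31252472 -0.21453374  0.03455597]
172 [ 357.7 -303.8   26.3  339.7 -320.6   22.1  376.7 -281.7   31.7]
481 [ 475.2 -447.8   78.2  448.9 -473.8   70.1  502.5 -417.    84.1]
```

View pics/a7.png

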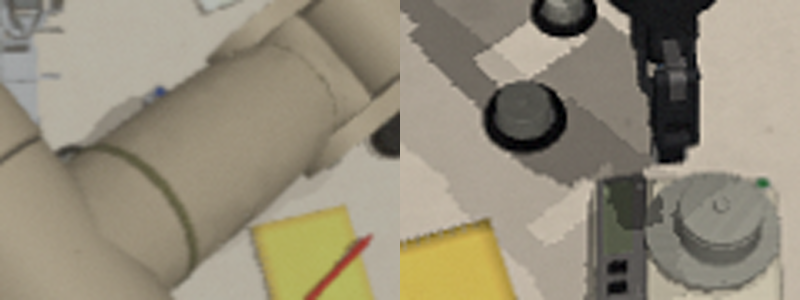

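w200 at (525,105) right half seated in its ring, only w500 remains on the pan (715,225). Check height of the black caps beside the pan before straddling.

Run:
```python
from h import *
import pickle
d=pickle.load(open("d0.pkl","rb"))
for n in d:
    Q=cloud(d[n]).reshape(-1,3)
    for y in range(-560,-480,15):
        k=Q[(Q[:,0]>440)&(Q[:,0]<520)&(Q[:,1]>y)&(Q[:,1]<y+15)];print(n,y,len(k),k[:,2].max().round() if len(k) else '')
```

```text
top -560 122 42.0
top -545 136 43.0
top -530 87 8.0
top -515 65 6.0
top -500 30 41.0
top -485 32 57.0
side -560 199 42.0
side -545 67 39.0
side -530 151 5.0
side -515 230 7.0
side -500 495 53.0
side -485 355 81.0
```

>>> {"fn": "step_arm", "kwargs": {"plan": [{"offset":[1.8,2.2,0],"rot":[0,0,0],"gripper":8.5},{"offset":[3.67,4.47,0],"rot":[0,0,0],"gripper":8.5},{"offset":[3.67,4.47,1.5],"rot":[0,0,0],"gripper":8.5},{"offset":[3.67,4.47,3.5],"rot":[0,0,0],"gripper":8.5},{"offset":[3.67,4.47,4],"rot":[0,0,0],"gripper":8.5}]}}

```text
time_s: 21.1
eef_pos: [475.1, -444.0, 158.5]
ee_rot: [-0.002, 1.0, 0.0, -0.001]
force: [0.3, 0.7, -0.4]
grip_width: 0.999
grip_force: 0.0
```

Clear. Descend 32 mm and grip.

>>> {"fn": "step_arm", "kwargs": {"plan": [{"offset":[0,0,1.2],"rot":[0,0,0],"gripper":8.5},{"offset":[0,0,2.4],"rot":[0,0,0],"gripper":8.5},{"offset":[0,0,3.1],"rot":[0,0,0],"gripper":8},{"offset":[0,0,3.2],"rot":[0,0,0],"gripper":7},{"offset":[0,0,3.2],"rot":[0,0,0],"gripper":6},{"offset":[0,0,3.2],"rot":[0,0,0],"gripper":5.7},{"offset":[0,0,3.2],"rot":[0,0,0],"gripper":5.5},{"offset":[0,0,3.2],"rot":[0,0,0],"gripper":5.2},{"offset":[0,0,3.2],"rot":[0,0,0],"gripper":4.8},{"offset":[0,0,3.2],"rot":[0,0,0],"gripper":4.4},{"offset":[0,0,3.2],"rot":[0,0,0],"gripper":4.4}], "squeeze": 60}}

```text
time_s: 22.2
eef_pos: [476.3, -445.2, 129.4]
ee_rot: [0.0, 1.0, 0.0, 0.0]
force: [-1.4, 5.1, 6.2]
grip_width: 0.611
grip_force: 61.8
```

>>> {"fn": "step_arm", "kwargs": {"plan": [{"offset":[0,0,-0.5],"rot":[0,0,0],"gripper":4.4},{"offset":[0,0,-1.2],"rot":[0,0,0],"gripper":4.4},{"offset":[0,0,-2.5],"rot":[0,0,0],"gripper":4.4},{"offset":[0,0,-4.5],"rot":[0,0,0],"gripper":4.4},{"offset":[0,0,-7.5],"rot":[0,0,0],"gripper":4.4},{"offset":[0,0,-10.5],"rot":[0,0,0],"gripper":4.4},{"offset":[0,0,-13.2],"rot":[0,0,0],"gripper":4.4},{"offset":[-2.8,-2.3,-14],"rot":[0,0,0],"gripper":4.4},{"offset":[-6,-4.8,-14],"rot":[0,0,0],"gripper":4.4},{"offset":[-9,-7.2,-14],"rot":[0,0,0],"gripper":4.4},{"offset":[-12,-9.6,-14],"rot":[0,0,0],"gripper":4.4},{"offset":[-14.61,-11.53,-14],"rot":[0,0,0],"gripper":4.4}]}}

```text
time_s: 23.4
eef_pos: [328.6, -328.6, 269.2]
ee_rot: [0.0, 1.0, 0.0, 0.0]
force: [0.5, 0.4, -3.7]
grip_width: 0.609
grip_force: 64.1
```

>>> {"fn": "step_arm", "kwargs": {"plan": [{"offset":[0,-3,0],"rot":[0,0,0],"gripper":4.4},{"offset":[0,-7,0],"rot":[0,0,0],"gripper":4.4},{"offset":[0,-11,0],"rot":[0,0,0],"gripper":4.4},{"offset":[0,-15,0],"rot":[0,0,0],"gripper":4.4},{"offset":[0,-19,0],"rot":[0,0,0],"gripper":4.4},{"offset":[0,-23,0],"rot":[0,0,0],"gripper":4.4},{"offset":[0,-27,0],"rot":[0,0,0],"gripper":4.4},{"offset":[0,-31,0],"rot":[0,0,0],"gripper":4.4},{"offset":[0,-35,0],"rot":[0,0,0],"gripper":4.4},{"offset":[0,-39,0],"rot":[0,0,0],"gripper":4.4},{"offset":[0,-43,0],"rot":[0,0,0],"gripper":4.4},{"offset":[0,-46,0],"rot":[0,0,0],"gripper":4.4}]}}

```text
time_s: 24.6
eef_pos: [329.5, 132.0, 269.4]
ee_rot: [-0.0, 1.0, 0.001, 0.001]
force: [1.2, -0.8, -4.8]
grip_width: 0.607
grip_force: 64.2
```

>>> {"fn": "step_arm", "kwargs": {"plan": [{"offset":[0,-4,0],"rot":[0,0,0],"gripper":4.4},{"offset":[2.5,-7,0],"rot":[0,0,0],"gripper":4.4},{"offset":[5.5,-8.48,0],"rot":[0,0,0],"gripper":4.4},{"offset":[6.55,-8.48,2],"rot":[0,0,0],"gripper":4.4},{"offset":[6.55,-8.48,6],"rot":[0,0,0],"gripper":4.4},{"offset":[6.55,-8.48,9],"rot":[0,0,0],"gripper":4.4},{"offset":[6.55,-8.48,10],"rot":[0,0,0],"gripper":4.4},{"offset":[6.55,-8.48,10],"rot":[0,0,0],"gripper":4.4}]}}

```text
time_s: 25.4
eef_pos: [395.4, 214.7, 168.4]
ee_rot: [0.0, 1.0, -0.0, -0.0]
force: [0.4, -0.2, -4.0]
grip_width: 0.611
grip_force: 64.4
```

Run:
```python
from snap import *
import pickle
d0=pickle.load(open("d0.pkl","rb"))
for n in d0:
    Q=cloud(d0[n]).reshape(-1,3)
    for y in range(90,180,15):
        k=Q[(Q[:,0]>365)&(Q[:,0]<425)&(Q[:,1]>y)&(Q[:,1]<y+15)];print(n,y,len(k),np.percentile(k[:,2],[50,98]).round() if len(k) else '')
d=snap("a8",(395,215,30),45,34);s=sense();print(s["eef_pos"],s["grip_width"],s["force"])
```

```text
top 90 66 [12. 17.]
top 105 65 [12. 17.]
top 120 59 [1. 6.]
top 135 66 [1. 7.]
top 150 66 [1. 6.]
top 165 66 [-0.  7.]
side 90 62 [12. 17.]
side 105 65 [14. 17.]
side 120 10 [11. 14.]
side 135 53 [2. 5.]
side 150 58 [2. 6.]
side 165 64 [ 2. 10.]
top crop origin 137 171
side crop origin 186 121
[396.19912031 214.98458518 170.02956367] 0.601478043096944 [-0.1133334   0.1948768  -4.42215392]
```

View pics/a8.png

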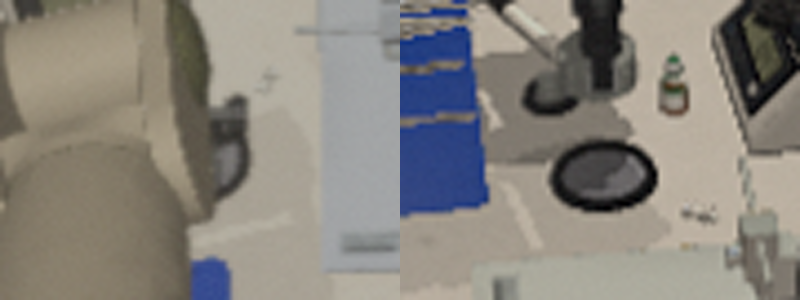

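Right half: w500 held at (597,70) above its base (605,175), w50 in its base behind (550,95). Lower.

>>> {"fn": "step_arm", "kwargs": {"plan": [{"offset":[0,0,2],"rot":[0,0,0],"gripper":4.4},{"offset":[0,0,4.5],"rot":[0,0,0],"gripper":4.4},{"offset":[0,0,6],"rot":[0,0,0],"gripper":4.4},{"offset":[0,0,6.8],"rot":[0,0,0],"gripper":4.4},{"offset":[0,0,7.3],"rot":[0,0,0],"gripper":4.4},{"offset":[0,0,7.8],"rot":[0,0,0],"gripper":4.4},{"offset":[0,0,8.1],"rot":[0,0,0],"gripper":4.4},{"offset":[0,0,8.35],"rot":[0,0,0],"gripper":4.4},{"offset":[0,0,8.5],"rot":[0,0,0],"gripper":4.4},{"offset":[0,0,8.6],"rot":[0,0,0],"gripper":4.4},{"offset":[0,0,8.6],"rot":[0,0,0],"gripper":4.4}]}}

```text
time_s: 26.6
eef_pos: [396.3, 215.4, 83.4]
ee_rot: [-0.001, 1.0, -0.0, 0.001]
force: [-0.3, 3.9, 5.2]
grip_width: 0.606
grip_force: 66.2
```

>>> {"fn": "step_arm", "kwargs": {"plan": [{"offset":[0,0,0],"rot":[0,0,0],"gripper":5.2},{"offset":[0,0,0],"rot":[0,0,0],"gripper":5.6},{"offset":[0,0,0],"rot":[0,0,0],"gripper":6.2},{"offset":[0,0,0],"rot":[0,0,0],"gripper":7.2},{"offset":[0,0,0],"rot":[0,0,0],"gripper":8},{"offset":[0,0,-1.5],"rot":[0,0,0],"gripper":8},{"offset":[0,0,-5],"rot":[0,0,0],"gripper":8},{"offset":[0,0,-10],"rot":[0,0,0],"gripper":8},{"offset":[0,0,-15],"rot":[0,0,0],"gripper":8},{"offset":[-2,3,-18],"rot":[0,0,0],"gripper":8},{"offset":[-5,7,-18.5],"rot":[0,0,0],"gripper":8},{"offset":[-6.5,11.5,-18.5],"rot":[0,0,0],"gripper":8}]}}

```text
time_s: 27.8
eef_pos: [328.8, 99.3, 268.2]
ee_rot: [0.0, 1.0, 0.001, 0.001]
force: [0.9, -0.7, 1.5]
grip_width: 0.938
grip_force: 0.0
```

>>> {"fn": "step_arm", "kwargs": {"plan": [{"offset":[0,4.5,0],"rot":[0,0,0],"gripper":8},{"offset":[0,9,0],"rot":[0,0,0],"gripper":8},{"offset":[0,13.5,0],"rot":[0,0,0],"gripper":8},{"offset":[0,13.5,0],"rot":[0,0,0],"gripper":8},{"offset":[0,13.5,0],"rot":[0,0,0],"gripper":8}]}}

```text
time_s: 28.3
eef_pos: [330.3, -35.8, 267.3]
ee_rot: [-0.0, 1.0, -0.001, -0.0]
force: [0.3, -0.7, -0.7]
grip_width: 0.939
grip_force: 0.0
```

Run:
```python
from snap import *
d=snap("a9",(385,250,10),45,34);s=sense();print(s["eef_pos"],s["grip_width"],s["force"])
for n in d:
  Q=cloud(d[n]).reshape(-1,3)
  for p,r in(((395.5,214.8),38),((363.8,319.5),22),((359.4,-300.6),30),((398,-201.5),25),((467,-292),20)):
    k=Q[(np.hypot(Q[:,0]-p[0],Q[:,1]-p[1])<r)&(Q[:,2]>14)&(Q[:,2]<65)]
    if len(k)>5:
        t=k[k[:,2]>np.percentile(k[:,2],95)-8];print(n,p,len(k),np.percentile(k[:,2],[50,95]).round(1),np.round((k.min(0)+k.max(0))/2,1)[:2])
v=d["side"];u=np.round(proj(v,[(420,-300,20)])[0]).astype(int)
cv2.imwrite("pics/a9.png",np.vstack([cv2.imread("pics/a9.png"),cv2.resize(v["color"][u[1]-45:u[1]+45,u[0]-120:u[0]+120,::-1],(800,300),interpolation=2)]))
```

```text
top crop origin 128 175
side crop origin 182 119
[330.33051143 -34.38020961 267.31837239] 0.9367124099816446 [0.61293534 0.74718088 0.24655661]
top (395.5, 214.8) 199 [32.7 37.4] [395.1 218.2]
top (363.8, 319.5) 32 [24.  29.7] [362.9 320.6]
top (359.4, -300.6) 108 [26.3 31.2] [ 357.7 -296.9]
top (398, -201.5) 55 [25.3 30.6] [ 400.  -200.1]
top (467, -292) 43 [41.1 57. ] [ 465.7 -290.5]
side (395.5, 214.8) 212 [32.1 36.6] [393.6 211.3]
side (363.8, 319.5) 30 [23.3 26.9] [362.2 314.1]
side (359.4, -300.6) 207 [25.9 29.5] [ 361.9 -299.2]
side (398, -201.5) 108 [24.8 29.6] [ 397.8 -203.1]
side (467, -292) 137 [25.5 53.7] [ 467.7 -291.4]
```

View pics/a9.png

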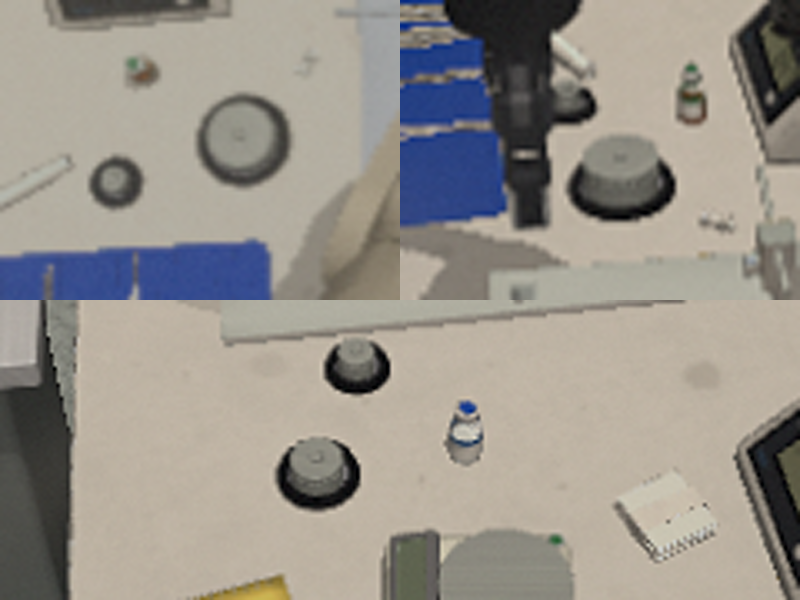

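All four are seated: w500 (243,138) and w50 (117,180) top-left; w100 (357,360) and w200 (318,465) below, with the vial upright at (465,435). Tops read 32, 24, 25 and 26 mm, as expected on the well floors.

```bash
python3 -c "
from rig import *
print(finish_job())"
```

```text
the job is handed in; nothing more can be done
None
```

All four weights are upright in their matching bases and seated on the well floors (checked in the final camera views), the vial is still standing where it was, and the job was handed in at about 28 s; no verdict was returned.

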